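Change over the specimens at the hardness tester

ROBOT

A 7-joint arm with a two-finger parallel gripper is mounted at the origin on a cart in front of the work surface, level with it; the furniture and walls round the work are solid. World frame = base frame: x ahead of the robot, y to its left, z up, the work surface at z = 0. Lengths are in m, angles in rad, forces in N, time in s.
With the tool pointing down it reaches from about 0.425 to 0.95 m from the base axis. Payload 16.7 kg.
Tool frame: the origin (TCP) lies between the finger pads; the fingertips stand 8 mm ahead of it and the grasp point (between the pads) lies 11 mm behind it; z points along the fingers, y is the line along which they close (so a half turn about z gives the same grasp; the last joint's range is limited). The gripper opens to 94 mm and grips with 3 to 60 N. Pads are 16 mm wide; open, the fingers measure 119 mm over their backs; the gripper's body (75 mm by 177 mm) begins 78 mm behind the grasp point.
Start: joints at [1.161, 0.426, 0.074, 1.606, -0.034, 1.111, -0.067], TCP at [0.174, -0.652, 0.213] pointing down, gripper open.
Joint ranges: [-2.85, 2.85], [-0.5, 2.14], [-1.23, 1.37], [0.21, 2.46], [-1.02, 4.16], [0.16, 2.05], [-2.73, 2.73]. Speed limits (rad/s): [1.89, 1.89, 2.39, 2.39, 3.01, 3.01, 3.01].

INTERFACE

Orientations are given as a unit quaternion [w, x, y, z].
In Python, from station import status, imaging, manip, spotter gives the robot as it stands.
- The arm moves only by the tool move_arm, never from a script. Its argument "commands" is one flat list of numbers, 7 for each row, row after row: the turn, a rotation vector about the world's x, y, z in degrees, then the shift along the world's x, y, z in m, then the closure, from -1 (fully open) to 1 (shut), so that 0 is half open. In form: [rx, ry, rz, tx, ty, tz, jaw, rx, ry, rz, tx, ty, tz, jaw, ...]. A call has 1 to 10 rows; each row shifts and turns the commanded pose from where the row before left it; what a row does not reach is not made up. A row lasts 1/8 s, in which the tool goes at most 62.5 mm and 10.7 degrees, less where a joint would pass 70% of its speed; a pose out of reach is approached as far as the arm can. A call with a gripper value outside its range is refused whole. The fingers move at their own pace and stop on an object; "newtons" is the grip in N (left out, the last holds). Time passes only in rows, so rows that do not move let the fingers close. It gives the time, the measured TCP pose, the force, the opening and the grip force at its end, in the units of the state.
- status.sense(): the state, without advancing time (a new reading comes with each control period).
- imaging.camera(name): name is "scene" or "top"; returns (picture, depth): 420x560x3 uint8, blue, green, red; 420x560 float32, m along the optical axis (not along the pixel's ray), 0 where there is no reading.
- imaging.camera_info(name): a dict with "camera_matrix" (3x3 intrinsics, pixels), "rvec" (rotation vector, rad) and "tvec" (3), from world to camera coordinates, as OpenCV has them. Camera axes: x right, y down, z forward; pixel columns grow to the right and rows downward; lengths in m; the calibration is good to about 2 mm. A picture is of the moment at which its call begins. camera_info takes no time and is no camera call.
- manip.finish_job(): hands the job in; it is judged then, once.
Trained networks look in the newest picture that a camera, given by its name, has taken for a name from the list of things; names that differ only in an ending like _2 or _b are one class to them, and where a whole thing is asked for, a point or a joint stands for the part that bears it (a point fixed in the world has none). Each returns a list of dicts, best first, with "score" (0 to 1); they miss things now and then, are a little off and sometimes report something else, mostly with a low value. They report only what shows in the picture. A call takes as long as a camera call.
- spotter.trace(camera, name): "mask" (420x560 bool, what is visible of it) and "at" ([column, row] in pixels, amid what is visible of it).
- spotter.place_of(camera, name): "at" ([column, row] in pixels: a listed point, or the origin of a listed thing).
The state is a dict: "time_s": time; "joints": joint angles; "qvel": joint speeds; "effort": joint torques, N m; "ee_pos": TCP position; "orientation": TCP orientation; "force": force on the tool from outside, world axes, zero at the start; "torque": the same for the moment, N m; "finger_gap": finger opening in m; "finger_force": force on a finger pad.
Only numpy, scipy, OpenCV 4.12 (cv2) and the standard library are available. Lean on these libraries where they do the work, as an engineer would, in place of code of your own. Each camera call takes 0.05 s, during which the arm holds its last target. There are 200 camera calls.

TASK

Change over the specimens: gather all the tested mounts lying on the table into the steel scoop, push the return hopper's spring flap open with the scoop's nose and, with the scoop still holding the flap open, tip the mounts through into the hopper, then put the empty scoop back in its place in the middle of its rubber mat, standing level. Also feed the next specimen: push its round carrier along the curved guide, round the bend and right up against the end stop, without lifting it off the guide. Leave the bullseye level, the parts box and the feeler gauge alone.

Things in the scene. Friction and masses are not known exactly. Their poses are not given: they have to be found in the camera images.
- mount_k1: Tested specimen: plain moulded cylinder, 30 mm diameter, 20 mm tall, black, 35 g, standing on an end on the table at the start. Origin at the centre of its lower end, z along its axis upward. May be absent: three to five of the five mounts are there in a run (the mount fixed on the carrier is not one of them).
- mount_k2: Tested specimen: plain moulded cylinder, 32 mm diameter, 18 mm tall, red, 35 g, standing on an end on the table at the start. Origin at the centre of its lower end, z along its axis upward. May be absent: three to five of the five mounts are there in a run (the mount fixed on the carrier is not one of them).
- mount_k3: Tested specimen: plain moulded cylinder, 30 mm diameter, 16 mm tall, green, 35 g, standing on an end on the table at the start. Origin at the centre of its lower end, z along its axis upward. May be absent: three to five of the five mounts are there in a run (the mount fixed on the carrier is not one of them).
- mount_a4: Tested specimen: plain moulded cylinder, 30 mm diameter, 22 mm tall, cream, 35 g, standing on an end on the table at the start. Origin at the centre of its lower end, z along its axis upward. May be absent: three to five of the five mounts are there in a run (the mount fixed on the carrier is not one of them).
- mount_b5: Tested specimen: plain moulded cylinder, 30 mm diameter, 22 mm tall, cream, 35 g, standing on an end on the table at the start. Origin at the centre of its lower end, z along its axis upward. May be absent: three to five of the five mounts are there in a run (the mount fixed on the carrier is not one of them).
- scoop: Steel scoop, 0.3 kg, open at its nose and on top. Origin under the middle of the pan; +x points to the open nose, z up. Pan 120 mm long (x -60 to +60) and 114 mm wide (y -57 to +57), walls and floor 2 mm thick, side walls 26 mm tall, back wall 30 mm tall at x = -59, no wall at the nose. The floor is polished: a flat mount slides on it at a slope of about 11 to 17 degrees. Upright black bar handle behind the back wall (see scoop_handle).
- scoop_handle (a point): Grip point of the scoop's handle, 52 mm above the underside, at x = -78 mm in the scoop frame, in the middle of an upright bar 14 mm thick (across the scoop, along its y), 24 mm deep (along its x), its top 72 mm above the underside; the bar's front face is 6 mm behind the back wall. Axes as the scoop's.
- scoop_nose (a point): Middle of the scoop's front edge, at floor level: x = +60 mm in the scoop frame. Axes as the scoop's.
- mat: Black rubber mat, 170 x 130 x 3 mm, fixed on the table; the scoop stands on it at the start. Origin under its middle, x along its long side.
- mat_spot (a point): Where the middle of the scoop's pan belongs on the mat, on the mat's top (15 mm along x from the mat's middle, so that pan and handle both lie on the mat). Axes as the mat's; at the start the scoop's x lies within about 6 degrees of the mat's x.
- hopper: Grey steel return hopper, fixed, closed all round but for the opening in its front. Origin on the table under the middle of its front face; +x points straight into the hopper, z up. 160 mm deep (x 0 to 160), 164 mm wide (y -82 to +82), 132 mm tall, sheet 3 mm; inside floor 3 mm above the table. Opening in the front face: 132 mm wide (y -66 to +66), from 45 mm to 120 mm above the table. Nothing inside.
- hopper_sill (a point): Middle of the lower edge (sill) of the hopper's opening, 45 mm above the table, in the front face; a rolled edge there rises to 46.5 mm and stands 3.5 mm out. Axes as the hopper's.
- flap (a joint): Angle of the spring flap in rad: 0 = shut (hanging upright just inside the opening), growing as it swings inward to at most 1.35. Steel flap 126 mm wide reaching 69 mm down from its hinge, which runs along the top of the opening 118 mm above the table and 6 mm inside the front face. A spring shuts it: about 0.5 N at its lower edge starts it and 1.5 to 2 N holds it half open.
- guide: Fixed loading guide: aluminium plate 200 x 205 x 4 mm with an open channel of two steel rails on it, 10 mm tall (tops 14 mm above the table) and 6 mm thick, 52 mm apart inside. Origin under the middle of the plate, z up. The channel's centre line starts at (-60, -63.5) mm, runs 40 mm along +x, turns left through a quarter circle of 80 mm radius, then runs 45 mm along +y to the stop position. The channel is closed behind the start and by a stop bar across its end.
- guide_start (a point): Start of the channel's centre line, on the plate's top (4 mm above the table). Axes as the guide's, as for all guide points.
- guide_bend_centre (a point): Centre of the bend's quarter circle, at (-20, 16.5) mm.
- guide_stop (a point): Where the carrier's centre is when it touches the stop bar, at (60, 61.5) mm in the guide frame, on the plate's top.
- carrier: Round carrier: steel disc 48 mm in diameter and 8 mm thick with the next specimen, a dark cylinder 38 mm in diameter and 20 mm tall, fixed upright in the middle of it (28 mm tall in all, about 115 g). Stands in the channel near its start. Origin under the middle of the disc. It slides easily; the specimen stands clear above the rails, where it can be pushed.
- bullseye_level: Bystander: round bullseye level, 48 mm in diameter, 15 mm tall; origin under its middle.
- ball_box: Bystander: small lidded parts box, 42 x 62 x 21 mm; origin under its middle.
- feeler_gauge: Bystander: feeler gauge, 16 x 95 x 12 mm; origin under its middle.
- machine_vice: Bench vice, fixed, always at the same place to the right of the hopper, up to 62 mm tall. The cross bar on its screw stands nearest to the mounts: it lies at about x = 0.47, y from -0.37 to -0.305, 36 to 56 mm above the table (world frame).

How it is judged:
By the outcome, as a careful person would: the job done as asked, in the order asked, and still so for the second after the job is handed in, with the robot touching nothing.
Of mount_k1, mount_k2, mount_k3, mount_a4, mount_b5 only 3 to 5 are there at a start; the rules pass over those that are not, and their reading is None.
At some moment in a run one of mount_k1, mount_k2, mount_k3, mount_a4, mount_b5 may be knocked a few centimetres aside while the robot is not near it.
It also fails if it takes over 208 s, if anything falls off the work surface, if the arm or the gripper's body presses on something with over 40 N, if the wrist force passes 120 N, or if a joint passes its speed limit or range.

## Working session

There is one attempt and no reset: what is moved stays moved. The work goes in short steps, Python scripts to look and compute and a tool call to move; the robot and the scene stay as the last step left them, time stands still between calls to the robot, and variables do not carry over. Pictures are saved under pics/ and viewed, at most 14 in all, crops included, and the job is handed in when it is done.

Besides the shell and the picture viewer there is one more tool, called after "Call:" as name(argument=value, ...) on one line, values as JSON. move_arm: Moves the arm, as the interface text tells. Its arguments: {"type":"object","properties":{"commands":{"type":"array","items":{"type":"number"}},"newtons":{"type":"number"}},"required":["commands"]}

```bash
mkdir -p pics; ls
cat > h.py <<'E'
import numpy as np, cv2
from station import status, imaging, manip, spotter
def cam(n):
    i=imaging.camera_info(n); K=np.array(i["camera_matrix"],float).reshape(3,3)
    R=cv2.Rodrigues(np.array(i["rvec"],float))[0]; t=np.array(i["tvec"],float).ravel(); return K,R,t
def ray(n,px,z):
    K,R,t=cam(n); d=R.T@np.linalg.inv(K)@np.array([px[0],px[1],1.]); c=-R.T@t
    return c+d*(z-c[2])/d[2]
def cloud(n,depth):
    K,R,t=cam(n); v,u=np.mgrid[:420,:560]
    p=np.stack([(u-K[0,2])/K[0,0]*depth,(v-K[1,2])/K[1,1]*depth,depth],-1)
    P=(p-t)@R; P[depth<=0]=np.nan; return P
def proj(n,p):
    K,R,t=cam(n); q=K@(R@np.array(p)+t); return q[:2]/q[2]
E
python3 - <<'E'
from h import *
s=status.sense(); print(s)
for n in("scene","top"):
    im,d=imaging.camera(n); cv2.imwrite(f"pics/{n}0.png",im); K,R,t=cam(n); print(n,K.tolist(),(-R.T@t).round(3),R[2].round(3))
    np.save(f"{n}_d.npy",d)
    P=cloud(n,d)
    for o in "mount_k1 mount_k2 mount_k3 mount_a4 scoop scoop_handle mat hopper flap guide carrier bullseye_level ball_box feeler_gauge".split():
        for r in spotter.trace(n,o)[:3]:
            m=r["mask"]; q=P[m]; q=q[~np.isnan(q[:,0])]
            if len(q): print(n,o,round(r["score"],2),np.round(r["at"],0),m.sum(),"med",np.median(q,0).round(3),"top",q[q[:,2]>np.percentile(q[:,2],60)].mean(0).round(3))
E
```

```text
pics
{'time_s': 0.0, 'joints': array([ 1.1605119 ,  0.42672062,  0.07383412,  1.60661981, -0.03412381,
        1.11082862, -0.06710973]), 'qvel': array([ 0.0015043 ,  0.00060261,  0.0012401 , -0.00015761,  0.00116963,
       -0.00091302, -0.00051682]), 'effort': array([ 1.27369512e-04, -9.35840893e+01,  3.66616733e+00, -4.54200196e+01,
       -4.88689158e-02,  2.04056402e-02,  1.42746649e-04]), 'ee_pos': array([ 0.17391202, -0.6517471 ,  0.21277706]), 'orientation': array([-6.47933434e-04,  9.91513170e-01,  1.30004615e-01, -1.19433487e-04]), 'force': array([-0.63663823, -0.23700726,  0.09956201]), 'torque': array([ 0.02401425, -0.04047237,  0.04460259]), 'finger_force': 0.0, 'finger_gap': 0.09397968827537127}
scene [[448.1134748982171, 0.0, 277.6637959831076], [0.0, 448.1134748982171, 198.25209515067272], [0.0, 0.0, 1.0]] [-0.436  0.483  0.967] [ 0.69  -0.361 -0.627]
scene mount_k1 0.62 [317. 220.] 92 med [ 0.434 -0.113  0.017] top [ 0.437 -0.114  0.02 ]
scene mount_k1 0.41 [322. 203.] 63 med [ 0.52  -0.189  0.019] top [ 0.523 -0.192  0.021]
scene mount_k2 0.62 [317. 220.] 92 med [ 0
[... 2771 characters left out ...]
0.143  0.132]
top flap 0.77 [319. 156.] 334 med [ 0.686 -0.139  0.077] top [ 0.686 -0.14   0.094]
top guide 0.84 [161. 207.] 5348 med [0.558 0.291 0.004] top [0.557 0.284 0.008]
top carrier 0.61 [315. 222.] 108 med [ 0.515 -0.122  0.021] top [ 0.518 -0.123  0.023]
top carrier 0.52 [182. 217.] 253 med [0.515 0.214 0.03 ] top [0.517 0.217 0.033]
top bullseye_level 0.62 [192. 276.] 241 med [0.366 0.198 0.013] top [0.367 0.2   0.015]
top ball_box 0.91 [417. 246.] 380 med [ 0.458 -0.408  0.02 ] top [ 0.459 -0.409  0.022]
top feeler_gauge 0.66 [306. 277.] 204 med [ 0.365 -0.115  0.007] top [ 0.365 -0.11   0.009]
top feeler_gauge 0.17 [158. 204.] 5231 med [0.559 0.292 0.004] top [0.558 0.286 0.008]
```

```bash
python3 -c "
import cv2
a=cv2.imread('pics/top0.png'); cv2.imwrite('pics/top0c.png',cv2.resize(a[90:310,90:450],None,fx=2.2,fy=2.2,interpolation=cv2.INTER_CUBIC))"
```

```text
(no output)
```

View pics/top0c.png

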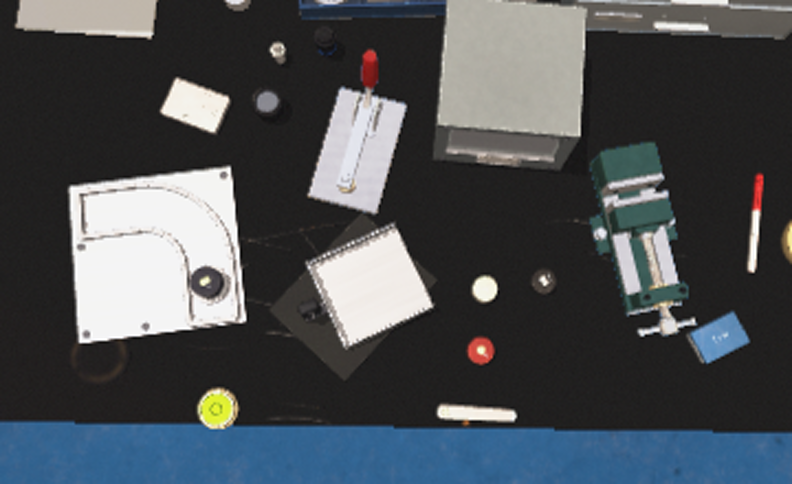

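View pics/scene0.png

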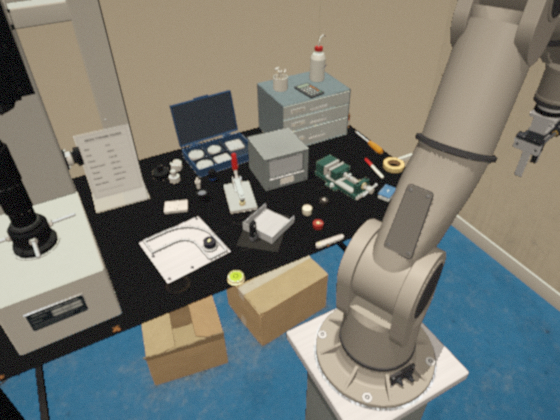

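Three mounts are present: cream at crop (485,289), red at (481,350) and black at (543,281). The scoop is on its mat at about (370,285) and the carrier at (207,282). The hopper front faces the robot. Next I fit poses.

```bash
cat > fit.py <<'E'
from h import *
im,d=imaging.camera("top"); P=cloud("top",d)
def rect(pts,name):
    pts=pts[~np.isnan(pts[:,0])]
    c,s,a=cv2.minAreaRect((pts[:,:2]*1000).astype(np.float32)); print(name,np.round(c,1),np.round(s,1),"ang",round(a,1),len(pts),cv2.boxPoints((c,s,a)).round(0).tolist())
def mask(o): return spotter.trace("top",o)[0]["mask"]
hp=mask("hopper"); q=P[hp]; rect(q[np.abs(q[:,2]-.132)<.005],"hopper top")
g=mask("guide")|mask("carrier"); q=P[g]; rect(q[(q[:,2]<.009)],"guide plate")
sc=mask("scoop"); q=P[sc]; rect(q,"scoop all"); rect(q[q[:,2]>.045],"handle"); rect(q[(q[:,2]<.009)],"floor");rect(q[(q[:,2]>.02)&(q[:,2]<.04)],"walls")
m=mask("mat")|sc; q=P[m]; rect(q[q[:,2]<.009],"mat")
Kf=P[:,:,2]
for n,(x,y) in dict(red=(.44,-.117),cream=(.518,-.123),black=(.52,-.19),carrier=(.517,.217)).items():
    u,v=proj("top",(x,y,.02)); u,v=int(u),int(v); w=P[v-14:v+15,u-14:u+15].reshape(-1,3); w=w[w[:,2]>(.011 if n!='carrier' else .022)]
    (c,r)=cv2.minEnclosingCircle((w[:,:2]*1000).astype(np.float32)); print(n,np.round(c,1),round(r,1),np.median(w,0).round(3),len(w))
for u,v in[(211,136),(237,108),(216,113)]: print(u,v,P[v-3:v+4,u-3:u+4].reshape(-1,3).round(3)[::12].tolist())
for o in "scoop scoop_handle scoop_nose mat_spot hopper hopper_sill guide_start guide_stop guide_bend_centre".split():
    z=dict(scoop=.003,scoop_handle=.055,scoop_nose=.003,mat_spot=.003,hopper=0,hopper_sill=.045).get(o,.004)
    for r in spotter.place_of("top",o)[:1]: print(o,round(r["score"],2),np.round(r["at"],1),ray("top",r["at"],z).round(4))
E
python3 fit.py; python3 -c "
import cv2
a=cv2.imread('pics/top0.png'); cv2.imwrite('pics/sc.png',cv2.resize(a[180:270,200:350],None,fx=5,fy=5,interpolation=cv2.INTER_CUBIC))"
```

```text
hopper top [ 760.1 -144.3] [164.1 164.4] ang 85.9 3810 [[672.0, -220.0], [836.0, -232.0], [848.0, -68.0], [684.0, -57.0]]
guide plate [557.9 289.8] [204.9 209.8] ang 8.6 4451 [[441.0, 378.0], [472.0, 171.0], [675.0, 201.0], [644.0, 409.0]]
scoop all [514.8  32.2] [122.3 151. ] ang 26.6 2023 [[426.0, 72.0], [494.0, -63.0], [603.0, -8.0], [536.0, 127.0]]
handle [483.4  88. ] [14.4 23.7] ang 19.3 62 [[473.0, 97.0], [481.0, 75.0], [494.0, 79.0], [486.0, 102.0]]
floor [519.3  23.3] [122.3 131. ] ang 26.6 1727 [[435.0, 54.0], [494.0, -63.0], [603.0, -8.0], [545.0, 109.0]]
walls [512.   30.9] [115.2 143. ] ang 25.1 141 [[429.0, 71.0], [490.0, -58.0], [594.0, -9.0], [534.0, 120.0]]
mat [508.8  35.4] [144.2 186.5] ang 43.6 2690 [[392.0, 53.0], [521.0, -82.0], [625.0, 18.0], [497.0, 153.0]]
red [ 440.5 -117.3] 16.0 [ 0.441 -0.117  0.017] 113
cream [ 515.8 -121.9] 15.0 [ 0.516 -0.122  0.021] 101
black [ 527.5 -194.5] 15.6 [ 0.526 -0.195  0.019] 101
carrier [517.7 217.7] 19.2 [0.517 0.217 0.032] 173
211 136 [[0.759, 0.164, 0.025], [0.754, 0.148, 0.032], [0.75, 0.154, 0.027], [0.743, 0.159, 0.03], [0.74, 0.145, 0.03]]
237 108 [[0.836, 0.092, 0.043], [0.834, 0.078, 0.043], [0.826, 0.083, 0.045], [0.822, 0.089, 0.041], [0.823, 0.076, 0.034]]
216 113 [[0.84, 0.157, -0.001], [0.821, 0.137, 0.036], [0.817, 0.143, 0.031], [0.81, 0.148, 0.031], [0.818, 0.138, 0.008]]
scoop 0.84 [259.8 220.3] [0.5184 0.0143 0.003 ]
scoop_handle 0.79 [230.5 228.8] [0.487  0.0879 0.055 ]
scoop_nose 0.82 [274.4 212. ] [ 0.5422 -0.0253  0.003 ]
hopper 0.69 [318.3 166.4] [ 0.6758 -0.1476  0.    ]
hopper_sill 0.6 [319. 160.] [ 0.6803 -0.1442  0.045 ]
guide_start 0.81 [185.2 222.3] [0.5096 0.2172 0.004 ]
guide_stop 0.69 [138.3 186.1] [0.6086 0.3521 0.004 ]
guide_bend_centre 0.9 [154.6 210.9] [0.5397 0.3023 0.004 ]
```

View pics/sc.png

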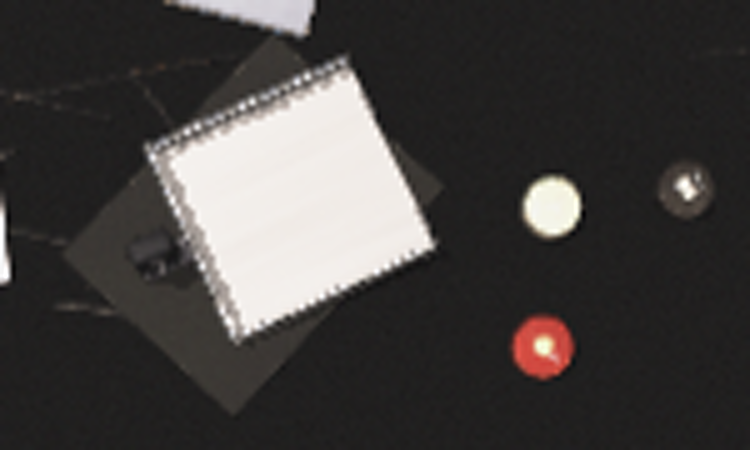

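Run:
```python
from h import *
im=cv2.imread("pics/top0.png"); gray=cv2.cvtColor(im,cv2.COLOR_BGR2GRAY)
def info(c,z,n):
    W=np.array([ray("top",p,z)[:2] for p in c])*1000; print(n,W.round(1).tolist(),"centre",W.mean(0).round(1))
    for i in range(4):
        e=W[(i+1)%4]-W[i]; print("  len",np.linalg.norm(e).round(1),"ang",np.degrees(np.arctan2(e[1],e[0])).round(1))
def refine(c,n=5): return cv2.cornerSubPix(gray,np.array(c,np.float32).reshape(-1,1,2),(n,n),(-1,-1),(3,40,.01)).reshape(-1,2)
mat=np.array([(278,38),(440,188),(235,413),(65,255)])/5+[200,180]-.4
info(mat,.003,"mat raw"); 
g=np.array([(68,187),(230,167),(245,322),(78,342)])/2.2+90
info(refine(g,3),.004,"guide")
# line fits on white guide mask
s=spotter.trace("top","guide")  # uses latest picture
m=(s[0]["mask"]).astype(np.uint8); cnt=max(cv2.findContours(m,0,1)[0],key=cv2.contourArea)
r=cv2.minAreaRect(cnt); print("px rect",r); info(cv2.boxPoints(r),.004,"guide rect")
sc=np.array([(160,150),(348,62),(436,242),(238,340)])/5+[200,180]-.4
info(sc,.03,"scoop wall tops-ish")
```

```text
mat raw [[611.4, 29.2], [528.3, -61.8], [404.1, 47.2], [488.1, 142.0]] centre [508.   39.1]
  len 123.3 ang -132.4
  len 165.2 ang 138.7
  len 126.6 ang 48.5
  len 167.1 ang -42.4
guide [[641.6, 402.5], [671.5, 201.4], [473.3, 171.9], [444.4, 373.4]] centre [557.7 287.3]
  len 203.3 ang -81.5
  len 200.4 ang -171.5
  len 203.5 ang 98.2
  len 199.3 ang 8.4
px rect ((160.06048583984375, 206.3399658203125), (72.97615051269531, 76.92977905273438), 84.14398956298828)
guide rect [[642.2, 410.7], [668.9, 200.2], [465.4, 169.3], [441.3, 372.9]] centre [554.5 288.3]
  len 212.1 ang -82.8
  len 205.7 ang -171.4
  len 205.0 ang 96.8
  len 204.5 ang 10.6
scoop wall tops-ish [[542.1, 89.6], [592.2, -10.3], [494.7, -58.9], [441.1, 44.9]] centre [517.5  16.3]
  len 111.7 ang -63.4
  len 109.0 ang -153.5
  len 116.9 ang 117.3
  len 110.5 ang 23.8
```

Call:
move_arm(commands=[0,0,8.5,0.0295,0.038,-0.005,-0.35,0,0,8.5,0.0295,0.038,-0.005,-0.35,0,0,8.5,0.0295,0.038,-0.005,-0.35,0,0,8.5,0.0295,0.038,-0.005,-0.35,0,0,8.5,0.0295,0.038,-0.005,-0.35,0,0,8.5,0.0295,0.038,-0.005,-0.35,0,0,8.5,0.0295,0.038,-0.005,-0.35,0,0,8.5,0.0295,0.038,-0.005,-0.35,0,0,8.5,0.0295,0.038,-0.005,-0.35,0,0,8.5,0.0295,0.038,-0.005,-0.35], newtons=15)

```text
time_s: 3.55
ee_pos: [0.4699, -0.271, 0.1636]
orientation: [0.0, 0.641, 0.767, -0.0]
force: [0.2, -0.9, 0.1]
finger_gap: 0.0634
finger_force: 0.0
```

Call:
move_arm(commands=[0,0,8.5,0.0288,0.0382,-0.02,-0.35,0,0,8.5,0.0288,0.0382,-0.02,-0.35,0,0,0,0,0,-0.035,-0.35,0,0,0,0,0,-0.035,-0.35,0,0,0,0,0,-0.03,-0.35,0,0,0,0,0,-0.0115,-0.35,0,0,0,0,0,0,0.5,0,0,0,0,0,0,1,0,0,0,0,0,0,1,0,0,0,0,0,0,1])

```text
time_s: 4.8
ee_pos: [0.5271, -0.196, 0.0127]
orientation: [0.001, 0.523, 0.852, 0.0]
force: [-0.1, -0.7, 7.5]
finger_gap: 0.0295
finger_force: 15.0
```

Call:
move_arm(commands=[0,0,0,0,0,0.05,1,0,0,0,0,0,0.05,1,0,0,0,-0.0042,0.0413,0,1,0,0,0,-0.0042,0.0413,0,1,0,0,0,-0.0042,0.0413,0,1,0,0,0,-0.0042,0.0413,0,1,0,0,0,-0.0042,0.0413,0,1,0,0,0,-0.0042,0.0413,0,1,0,0,0,0,0,-0.04,1,0,0,0,0,0,-0.03,1])

```text
time_s: 6.05
ee_pos: [0.5013, 0.0525, 0.0413]
orientation: [0.0, 0.523, 0.853, 0.0]
force: [-0.0, -0.1, -0.4]
finger_gap: 0.0296
finger_force: 15.0
```

Run:
```python
from h import *
im,d=imaging.camera("scene"); cv2.imwrite("pics/s1.png",cv2.resize(im[150:290,180:380],None,fx=4,fy=4,interpolation=cv2.INTER_CUBIC)); s=status.sense(); print(s["ee_pos"],s["finger_gap"],s["force"])
```

```text
[0.49948029 0.0519645  0.03812367] 0.029715829476733686 [-3.21451748 -0.6900925  -5.07734149]
```

View pics/s1.png

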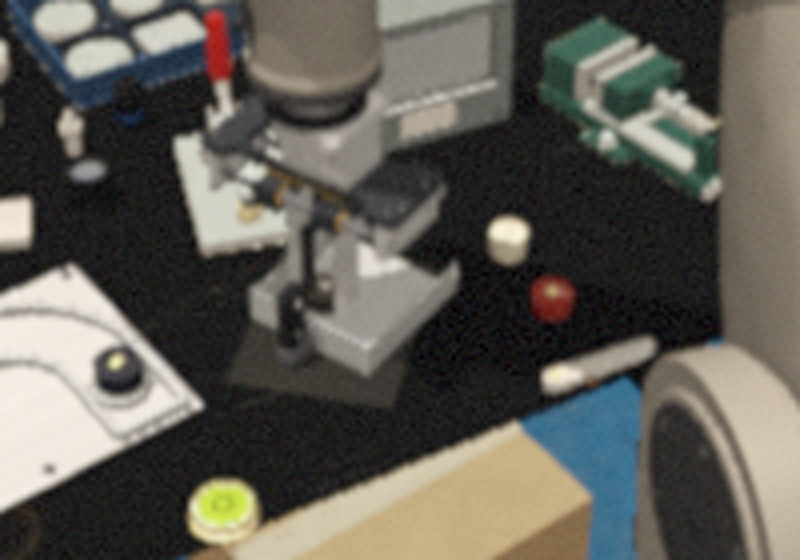

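The arm holds the black mount just above the rear of the pan, at about (320,290). The cream and red mounts are still at (508,238) and (552,298).

Call:
move_arm(commands=[0,0,0,0.001,0,-0.012,1,0,0,0,0,0,-0.008,1,0,0,0,0,0,0,1])

```text
time_s: 6.48
ee_pos: [0.5026, 0.052, 0.0221]
orientation: [0.0, 0.523, 0.852, 0.0]
force: [0.2, 0.5, 0.4]
finger_gap: 0.0298
finger_force: 15.0
```

Call:
move_arm(commands=[0,0,0,0,0,-0.0025,1,0,0,0,0,0,0,0,0,0,0,0,0,0,0,0,0,0,0,0,0.04,0,0,0,0,0,0,0.04,-0.2,0,0,0,0.0034,-0.0435,0,-0.35,0,0,0,0.0034,-0.0435,0,-0.35,0,0,0,0.0034,-0.0435,0,-0.35,0,0,0,0.0034,-0.0435,0,-0.35,0,0,0,0,0,-0.03,-0.35])

```text
time_s: 7.72
ee_pos: [0.5173, -0.126, 0.0706]
orientation: [0.002, 0.525, 0.851, 0.0]
force: [0.8, 1.3, -0.8]
finger_gap: 0.0637
finger_force: 0.0
```

Run:
```python
from h import *
im,d=imaging.camera("top"); P=cloud("top",d); cv2.imwrite("pics/t1.png",cv2.resize(im[150:290,180:380],None,fx=4,fy=4,interpolation=cv2.INTER_CUBIC)); s=status.sense(); print(s["ee_pos"],s["finger_gap"],s["force"])
```

```text
[ 0.51471395 -0.12372846  0.06635775] 0.0636064883559322 [-3.43031998  1.19243251 -4.83593386]
```

View pics/t1.png

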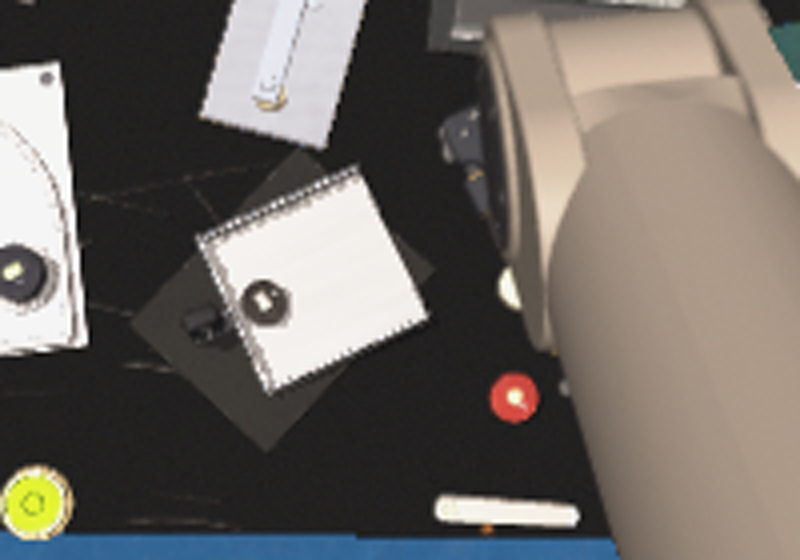

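The black mount sits in the rear of the pan at (265,302), and cream and red have not moved.

Call:
move_arm(commands=[0,0,0,0,0.002,-0.035,-0.35,0,0,0,0,0,-0.022,-0.35,0,0,0,0,0,0,-0.35,0,0,0,0,0,0,1,0,0,0,0,0,0,1,0,0,0,0,0,0,1,0,0,0,0,0,0,1])

```text
time_s: 8.65
ee_pos: [0.5163, -0.1201, 0.0129]
orientation: [0.0, 0.523, 0.852, 0.0]
force: [-1.1, -0.2, 5.7]
finger_gap: 0.0295
finger_force: 15.0
```

Call:
move_arm(commands=[0,0,0,0,0,0.04,1,0,0,0,0,0,0.04,1,0,0,0,0,0.0354,0,1,0,0,0,0,0.0354,0,1,0,0,0,0,0.0354,0,1,0,0,0,0,0.0354,0,1,0,0,0,0,0,-0.04,1,0,0,0,0,0,-0.025,1,0,0,0,0,0,-0.006,1,0,0,0,0,0,0,1])

```text
time_s: 9.9
ee_pos: [0.5161, 0.0217, 0.0218]
orientation: [-0.0, 0.523, 0.852, -0.0]
force: [-0.5, -0.7, 0.3]
finger_gap: 0.0296
finger_force: 15.0
```

Call:
move_arm(commands=[0,0,0,0,0,-0.0025,1,0,0,0,0,0,0,0,0,0,0,0,0,0,0,0,0,0,0,0,0.04,0,0,0,0,0,0,0.04,-0.2,0,0,0,-0.0189,-0.0348,0,-0.35,0,0,0,-0.0189,-0.0348,0,-0.35,0,0,0,-0.0189,-0.0348,0,-0.35,0,0,0,-0.0189,-0.0348,0,-0.35,0,0,0,0,0,-0.03,-0.35])

```text
time_s: 11.15
ee_pos: [0.4404, -0.1208, 0.0702]
orientation: [0.002, 0.525, 0.851, -0.0]
force: [0.3, -0.2, -0.6]
finger_gap: 0.0634
finger_force: 0.0
```

Call:
move_arm(commands=[0,0,0,0,0,-0.035,-0.35,0,0,0,0,0,-0.022,-0.35,0,0,0,0,0,0,-0.35,0,0,0,0,0,0,1,0,0,0,0,0,0,1,0,0,0,0,0,0,1,0,0,0,0,0,0,1])

```text
time_s: 12.02
ee_pos: [0.4407, -0.1177, 0.0124]
orientation: [0.0, 0.523, 0.852, 0.0]
force: [-1.0, -0.0, 8.1]
finger_gap: 0.0319
finger_force: 15.0
```

Call:
move_arm(commands=[0,0,0,0,0,0.04,1,0,0,0,0,0,0.04,1,0,0,0,0.0229,0.0275,0,1,0,0,0,0.0229,0.0275,0,1,0,0,0,0.0229,0.0275,0,1,0,0,0,0.0229,0.0275,0,1,0,0,0,0,0,-0.04,1,0,0,0,0,0,-0.025,1,0,0,0,0,0,-0.0075,1,0,0,0,0,0,0,1])

```text
time_s: 13.28
ee_pos: [0.5318, -0.0075, 0.0196]
orientation: [-0.0, 0.523, 0.852, -0.0]
force: [0.3, -0.5, -0.9]
finger_gap: 0.0316
finger_force: 15.0
```

Call:
move_arm(commands=[0,0,0,0,0,0,-0.05,0,0,0,0,0,0,-0.05,0,0,0,0,0,0.05,-0.05,0,0,0,0,0,0.06,-0.2,0,0,0,-0.0161,0.0318,0,-0.3,0,0,0,-0.0161,0.0318,0,-0.3,0,0,0,-0.0161,0.0318,0,-0.3])

```text
time_s: 14.15
ee_pos: [0.4833, 0.0885, 0.1301]
orientation: [0.001, 0.523, 0.852, 0.0]
force: [0.2, 0.8, -0.2]
finger_gap: 0.0612
finger_force: 0.0
```

Run:
```python
from h import *
im,d=imaging.camera("scene"); cv2.imwrite("pics/s2.png",cv2.resize(im[150:290,180:380],None,fx=4,fy=4,interpolation=cv2.INTER_CUBIC))
im,d=imaging.camera("top"); P=cloud("top",d); cv2.imwrite("pics/t2.png",cv2.resize(im[150:290,180:380],None,fx=4,fy=4,interpolation=cv2.INTER_CUBIC)); s=status.sense(); print(s["ee_pos"],s["finger_gap"],s["force"])
for r in spotter.trace("top","scoop")[:1]:
    q=P[r["mask"]]; q=q[~np.isnan(q[:,0])]; h=q[(q[:,2]>.05)&(q[:,2]<.09)]; print(h.mean(0).round(4),len(h))
```

```text
[0.48243374 0.09085844 0.13024248] 0.06090698462943439 [ 0.33378823 -1.28045656 -0.75630845]
[nan nan nan] 0<stdin>:5: RuntimeWarning: Mean of empty slice.
  ret = um.true_divide(
```

View pics/t2.png

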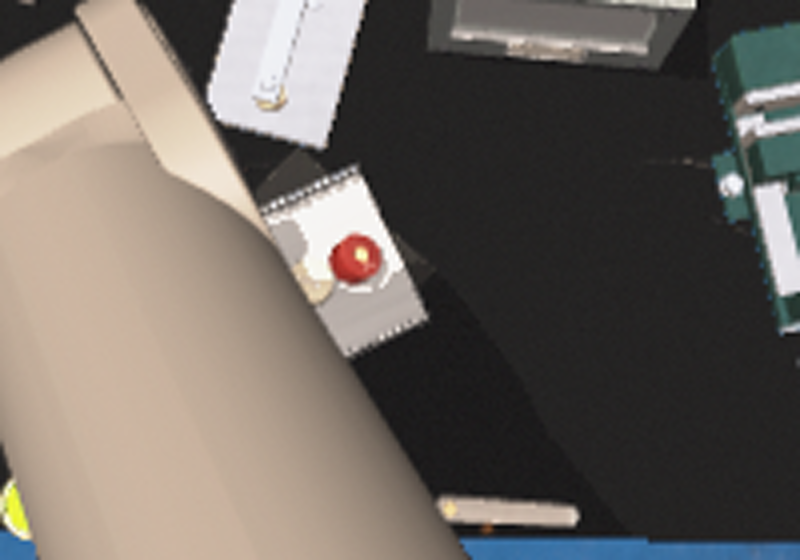

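View pics/s2.png

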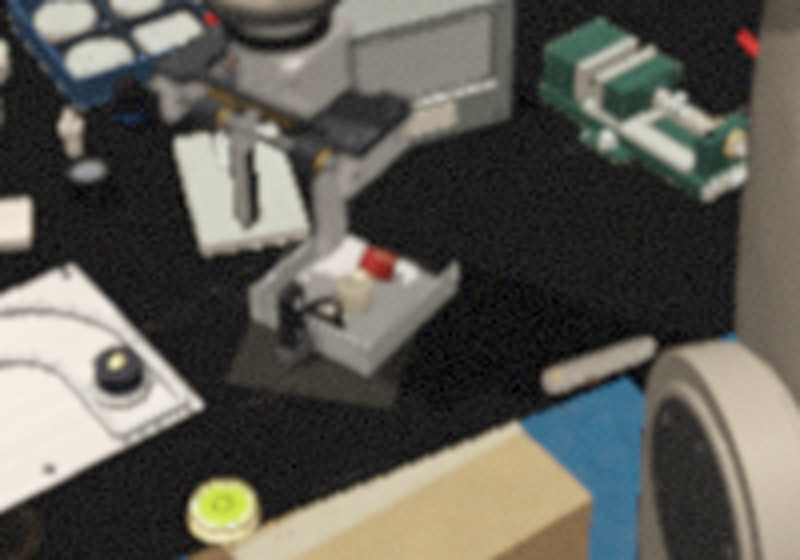

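All three mounts are in the pan: red at (357,258) and cream beside it, with black behind under the arm. The table is clear of mounts. Now I grip the handle.

Call:
move_arm(commands=[0,0,0,0,0,-0.03,-0.3,0,0,0,0,0,-0.03,-0.3,0,0,0,0,0,-0.025,-0.3,0,0,0,0,0,0,-0.3,0,0,0,0,0,0,0.3,0,0,0,0,0,0,1,0,0,0,0,0,0,1,0,0,0,0,0,0,1], newtons=60)

```text
time_s: 15.3
ee_pos: [0.484, 0.0878, 0.0448]
orientation: [0.0, 0.523, 0.852, 0.0]
force: [-0.5, 0.5, -1.0]
finger_gap: 0.0248
finger_force: 0.0
```

Call:
move_arm(commands=[0,0,0,0,0,0,1,0,0,0,0,0,0,1,0,0,0,0,0,0,1])

```text
time_s: 15.68
ee_pos: [0.4839, 0.0879, 0.0446]
orientation: [0.0, 0.523, 0.852, 0.0]
force: [0.3, -0.2, 5.6]
finger_gap: 0.0136
finger_force: 60.0
```

Call:
move_arm(commands=[0,0,0,0,0,0.01,1,-2.2,-1.1,0,0,0,0.01,1,-2.2,-1.1,0,0,0,0.01,1,0,0,0,0,0,0.01,1,0,0,0,0,0,0,1,0,0,0,0,0,0,1])

```text
time_s: 16.42
ee_pos: [0.4836, 0.0873, 0.0842]
orientation: [0.036, 0.523, 0.851, -0.023]
force: [0.0, -0.3, -3.7]
finger_gap: 0.0137
finger_force: 60.0
```

```bash
cat > tilt.py <<'E'
from h import *
import sys
from scipy.spatial.transform import Rotation as Ro
im,d=imaging.camera("top"); P=cloud("top",d); s=status.sense(); q=s["orientation"]; Rt=Ro.from_quat([q[1],q[2],q[3],q[0]]).as_matrix()
print("tcp",s["ee_pos"].round(4),"F",s["force"].round(1),"gap",round(s["finger_gap"],4)); print("tool x,y",Rt[:,0].round(3),Rt[:,1].round(3),"z",Rt[:,2].round(3))
r=spotter.trace("top","scoop")[0]; m=cv2.erode(r["mask"].astype(np.uint8),np.ones((3,3)))>0
p=P[m]; p=p[~np.isnan(p[:,0])]
# robust plane (floor), RANSAC
rng=np.random.default_rng(0); best=None
for _ in range(400):
    a=p[rng.choice(len(p),3,False)]; n=np.cross(a[1]-a[0],a[2]-a[0]); L=np.linalg.norm(n)
    if L<1e-4: continue
    n/=L
    if abs(n[2])<.7: continue
    i=np.abs((p-a[0])@n)<.002
    if best is None or i.sum()>best.sum(): best=i
f=p[best]; c=f.mean(0); n=np.linalg.svd(f-c)[2][2]; n*=np.sign(n[2])
print("floor n",n.round(3),"tilt",np.degrees(np.arccos(n[2])).round(1),"centre",c.round(4),len(f)); 
cc,ss,aa=cv2.minAreaRect((f[:,:2]*1000).astype(np.float32)); print("rect",np.round(cc,1),np.round(ss,1),round(aa,1),cv2.boxPoints((cc,ss,aa)).round(0).tolist())
if len(sys.argv)>1: cv2.imwrite(f"pics/{sys.argv[1]}.png",cv2.resize(im[110:270,200:400],None,fx=4,fy=3.7,interpolation=cv2.INTER_CUBIC))
E
python3 tilt.py
```

```text
tcp [0.4836 0.0874 0.0841] F [-0.4  0.1 -4.3] gap 0.0138
tool x,y [-0.451  0.889 -0.085] [ 0.892  0.452 -0.001] z [ 0.037 -0.076 -0.996]
floor n [-0.041  0.068  0.997] tilt 4.6 centre [0.5236 0.0068 0.0517] 780
rect [522.9  10.8] [109.  101.2] 27.9 [[451.0, 30.0], [498.0, -59.0], [595.0, -8.0], [547.0, 81.0]]
```

Call:
move_arm(commands=[0,0,1,0,-0.005,0.008,1,0,0,3,0.001,-0.012,0.008,1,0,0,4,0.0013,-0.015,0.006,1,0,0,4,0.0013,-0.015,0,1,0,0,4,0.0013,-0.015,0,1,0,0,4,0.0013,-0.015,0,1,0,0,4,0.0013,-0.015,0,1,0,0,4,0.0013,-0.015,0,1,0,0,4,0.0013,-0.015,0,1,0,0,4,0.0013,-0.015,0,1])

```text
time_s: 17.77
ee_pos: [0.4948, -0.0499, 0.1061]
orientation: [0.041, 0.233, 0.972, -0.01]
force: [0.2, 0.7, -3.2]
finger_gap: 0.0135
finger_force: 60.0
```

Call:
move_arm(commands=[0,0,4,0.0013,-0.015,0,1,0,0,4,0.0013,-0.015,0,1,0,0,4,0.0013,-0.015,0,1,0,0,4,0.0013,-0.015,0,1,0,0,4,0.0013,-0.012,0,1,0,0,3,0,-0.0046,0,1,0,0,0,0,0,0,1,0,0,0,0,0,0,1])

```text
time_s: 18.77
ee_pos: [0.5015, -0.1255, 0.1063]
orientation: [0.043, 0.036, 0.998, -0.002]
force: [0.2, 0.4, -3.1]
finger_gap: 0.0136
finger_force: 60.0
```

```bash
python3 tilt.py t3
```

```text
tcp [ 0.5015 -0.1254  0.1063] F [ 0.1  0.4 -3.5] gap 0.0134
tool x,y [-0.994  0.071 -0.085] [ 0.072  0.997 -0.   ] z [ 0.085 -0.007 -0.996]
floor n [-0.094  0.023  0.995] tilt 5.6 centre [ 0.6169 -0.1048  0.0754] 171
rect [600.5 -96.5] [ 69.2 130.9] 53.0 [[527.0, -85.0], [632.0, -164.0], [674.0, -108.0], [569.0, -30.0]]
```

View pics/t3.png

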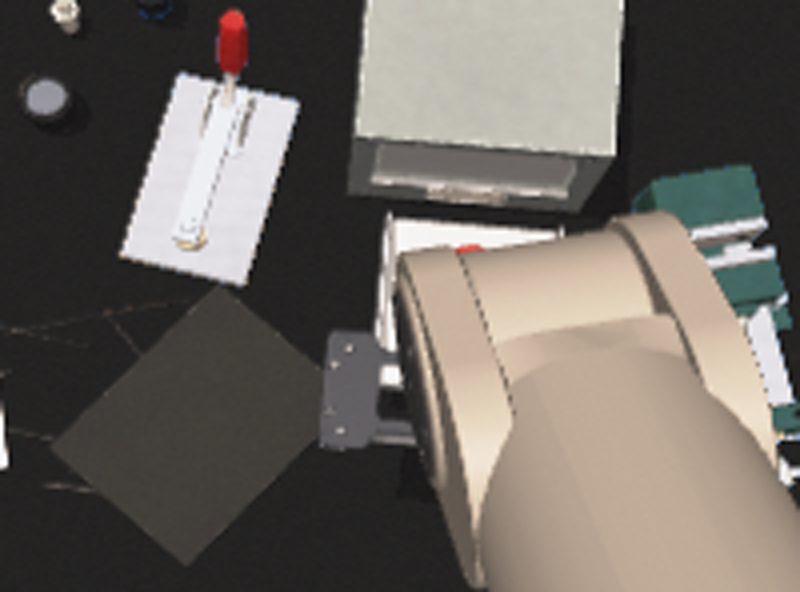

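Run:
```python
from h import *
f=lambda x,y:(x/4+200-.4,y/3.7+110-.4)
u=np.array([.9974,-.0715]);v=np.array([.0715,.9974]);o=np.array([.6795,-.139])
def L(n,x,y,z):
    p=ray("top",f(x,y),z)[:2]; print(n,p.round(4),"hopper xy mm",(np.array([(p-o)@u,(p-o)@v])*1000).round(1))
L("noseL top",388,213,.102);L("noseR top",565,230,.102)
L("roof FL",357,135,.132);L("roof FR",615,155,.132);L("base FL",348,193,0);L("base FR",577,213,0)
L("open BL",372,182,.045);L("open BR",568,200,.045)
L("open TL",374,143,.12);L("open TR",575,160,.12)
for p in[(222,287),(187,565),(52,450)]: print(ray("top",f(*p),.003).round(4))
```

```text
noseL top [ 0.642  -0.0799] hopper xy mm [-41.7  56.2]
noseR top [ 0.6319 -0.1932] hopper xy mm [-43.6 -57.4]
roof FL [ 0.6873 -0.0584] hopper xy mm [ 2.1 80.9]
roof FR [ 0.6764 -0.22  ] hopper xy mm [  2.7 -81. ]
base FL [ 0.6877 -0.0576] hopper xy mm [ 2.4 81.7]
base FR [ 0.6749 -0.2201] hopper xy mm [  1.2 -81.2]
open BL [ 0.6824 -0.0724] hopper xy mm [-1.9 66.7]
open BR [ 0.6712 -0.2057] hopper xy mm [ -3.5 -67.2]
open TL [ 0.6861 -0.0697] hopper xy mm [ 1.6 69.6]
open TR [ 0.6764 -0.1971] hopper xy mm [  1.1 -58.2]
[0.6115 0.0295 0.003 ]
[0.4039 0.0479 0.003 ]
[0.4864 0.1419 0.003 ]
```

Call:
move_arm(commands=[0.17,2.4,0,0,0,-0.002,1,0.17,2.4,0,0,0,-0.002,1,0,0,0,0.006,-0.0004,0,1,0,0,0,0.012,-0.0009,0,1,0,0,0,0.012,-0.0009,0,1,0,0,0,0.012,-0.0009,0,1,0,0,0,0.012,-0.0009,0,1,0,0,0,0.012,-0.0009,0,1,0,0,0,0.006,-0.0004,0,1,0,0,0,0,0,0,1])

```text
time_s: 20.12
ee_pos: [0.5736, -0.1309, 0.1021]
orientation: [0.001, 0.035, 0.999, -0.0]
force: [-2.0, 0.3, -6.1]
finger_gap: 0.0136
finger_force: 60.0
```

Run:
```python
from h import *
im,d=imaging.camera("scene"); cv2.imwrite("pics/s4.png",cv2.resize(im[110:250,220:380],None,fx=5,fy=4.2,interpolation=cv2.INTER_CUBIC)); s=status.sense(); print(s["ee_pos"],s["orientation"],s["force"])
```

```text
[ 0.57330527 -0.13095342  0.10213708] [ 5.46494933e-04  3.53842615e-02  9.99373604e-01 -2.35453160e-04] [-2.91646836 -0.04227463 -6.97851424]
```

View pics/s4.png

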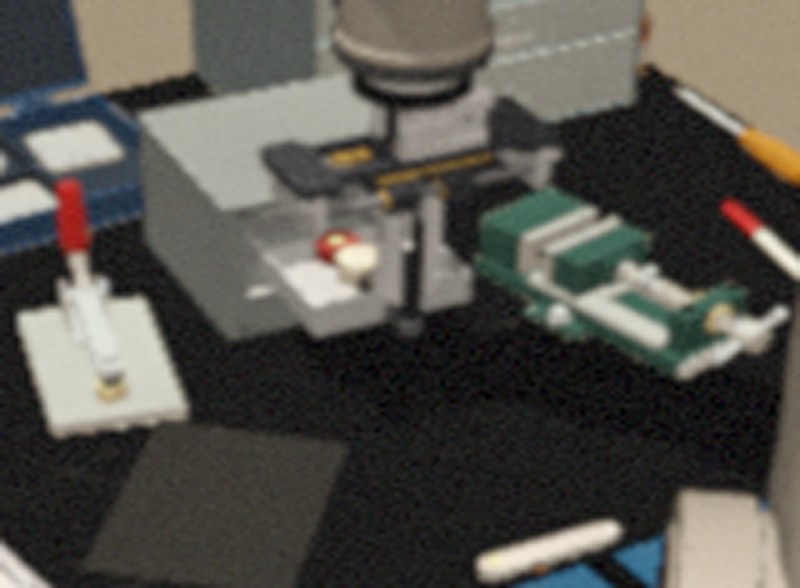

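The scoop nose is about 28 mm inside, pushing the flap open. The mounts are still in the pan, at around (345,255).

Call:
move_arm(commands=[0,0,0,0.006,-0.0004,0,1,0,0,0,0.01,-0.0007,0,1,0,0,0,0.01,-0.0007,0,1,0,0,0,0.01,-0.0007,0,1,0,0,0,0.01,-0.0007,0,1,0,0,0,0.003,-0.0002,0,1,0,0,0,0,0,0,1])

```text
time_s: 21.05
ee_pos: [0.623, -0.1343, 0.1024]
orientation: [0.001, 0.035, 0.999, -0.0]
force: [1.3, -0.5, -8.0]
finger_gap: 0.0141
finger_force: 60.0
```

Call:
move_arm(commands=[0.23,3.2,0,0.0037,-0.0003,0.003,1,0.23,3.2,0,0.0037,-0.0003,0.003,1,0.23,3.2,0,0.0037,-0.0003,0.003,1,0.23,3.2,0,0.0037,-0.0003,0.003,1,0.23,3.2,0,0.0037,-0.0003,0.003,1,0.23,3.2,0,0.0037,-0.0003,0.003,1,0.23,3.2,0,0.0037,-0.0003,0.003,1,0.23,3.2,0,0.0037,-0.0003,0.003,1,0,0,0,0,0,0,1,0,0,0,0,0,0,1])

```text
time_s: 22.3
ee_pos: [0.6521, -0.1368, 0.1263]
orientation: [-0.22, 0.034, 0.975, 0.008]
force: [-0.1, 0.6, -6.7]
finger_gap: 0.0132
finger_force: 60.0
```

Run:
```python
from h import *
im,d=imaging.camera("scene"); cv2.imwrite("pics/s5.png",cv2.resize(im[110:210,260:360],None,fx=6,fy=6,interpolation=cv2.INTER_CUBIC)); s=status.sense(); print(s["ee_pos"],s["orientation"],s["force"],s["torque"])
for n in ("mount_k1","mount_k2","mount_a4"):print(n,[(round(r["score"],2),np.round(r["at"])) for r in spotter.trace("scene",n)[:3]])
```

```text
[ 0.6520553  -0.13685032  0.1265758 ] [-0.22037573  0.03444994  0.97477614  0.00769513] [ 0.01486419  0.52818117 -6.67031845] [ 0.03149426 -0.83056379  0.00370622]
mount_k1 [(0.68, array([270., 158.]))]
mount_k2 [(0.68, array([270., 158.]))]
mount_a4 [(0.21, array([290., 168.]))]
```

View pics/s5.png

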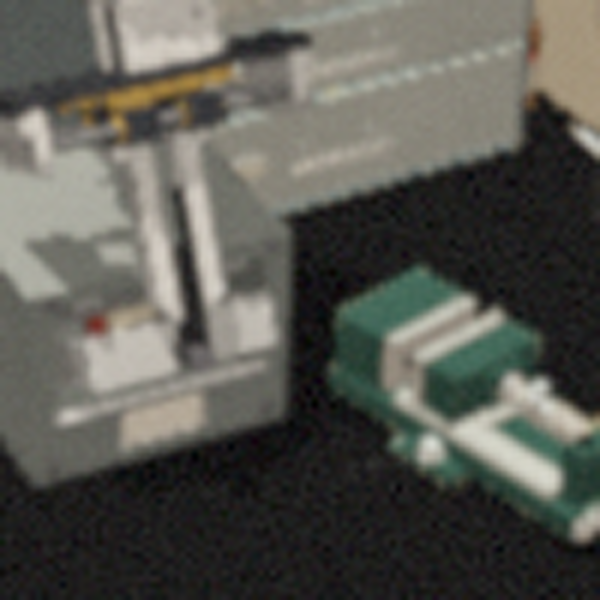

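Call:
move_arm(commands=[0,0,0,0,0,0,1,0,0,0,0,0,0,1,0,0,0,0,0,0,1,0,0,0,0,0,0,1])

```text
time_s: 23.0
ee_pos: [0.6521, -0.1369, 0.1265]
orientation: [-0.221, 0.034, 0.975, 0.008]
force: [-2.3, -0.4, -4.7]
finger_gap: 0.0136
finger_force: 60.0
```

```bash
cat > look.py <<'E'
from h import *
import sys
im,d=imaging.camera("scene"); P=cloud("scene",d); s=status.sense(); print(s["ee_pos"].round(4),s["force"].round(1),s["torque"].round(2))
hsv=cv2.cvtColor(im,cv2.COLOR_BGR2HSV); m=(((hsv[:,:,0]<10)|(hsv[:,:,0]>170))&(hsv[:,:,1]>110)&(hsv[:,:,2]>50)); m[:140]=0;m[190:]=0;m[:,:255]=0;m[:,320:]=0
print("red px",m.sum(), np.nanmedian(P[m],0) if m.sum() else "")
if m.sum():
    u=np.array([.9974,-.0715]); p=np.nanmedian(P[m],0); print("hopper x mm",((p[:2]-[.6815,-.139])@u*1000).round(1), np.argwhere(m).mean(0))
cv2.imwrite(f"pics/{sys.argv[1]}.png",cv2.resize(im[145:190,255:320],None,fx=12,fy=12,interpolation=cv2.INTER_CUBIC))
E
python3 look.py s6
```

```text
[ 0.6522 -0.1369  0.1265] [-2.2 -1.1 -4.6] [-0.02 -0.29  0.04]
red px 4 [ 0.79710643 -0.13611861  0.01850271]
hopper x mm 115.1 [164.5 270.5]
```

View pics/s6.png

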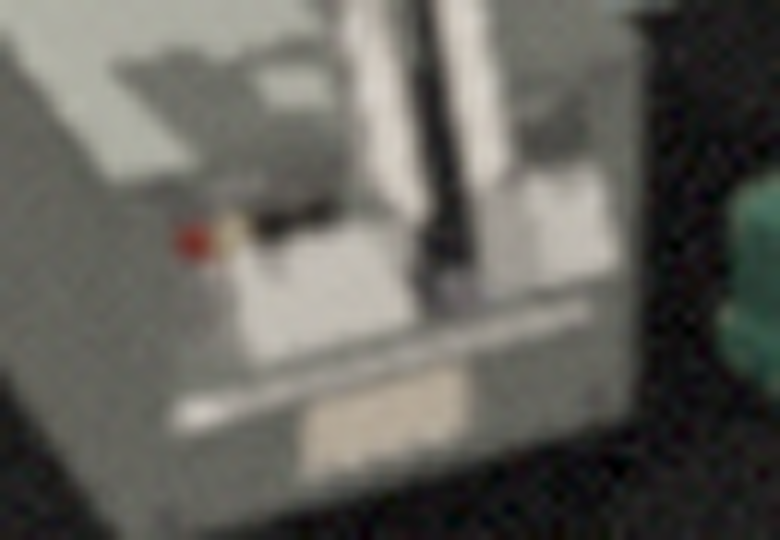

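Red has landed on the hopper floor (hopper x 115 mm) and the pan floor shows bare. I add a bit more tilt and a small shake to be sure.

Call:
move_arm(commands=[0.23,3.2,0,0.003,-0.0002,0.004,1,0.23,3.2,0,0.003,-0.0002,0.004,1,0,0,0,-0.006,0.0004,0.003,1,0,0,0,0.006,-0.0004,-0.003,1,0,0,0,-0.006,0.0004,0.003,1,0,0,0,0.006,-0.0004,-0.003,1,0,0,0,0,0,0,1])

```text
time_s: 23.92
ee_pos: [0.6584, -0.1374, 0.1343]
orientation: [-0.275, 0.034, 0.961, 0.01]
force: [-1.1, -0.1, -5.1]
finger_gap: 0.0133
finger_force: 60.0
```

```bash
python3 look.py s7
python3 - <<'E'
from h import *
im,d=imaging.camera("top"); print([(round(r["score"],2),np.round(r["at"])) for n in("mount_k1","mount_a4") for r in spotter.trace("top",n)[:3]])
E
```

```text
[ 0.6583 -0.1374  0.1343] [-0.9  0.3 -5. ] [-0.21 -0.97  0.1 ]
red px 0 
[(0.7, array([157., 204.]))]
```

View pics/s7.png

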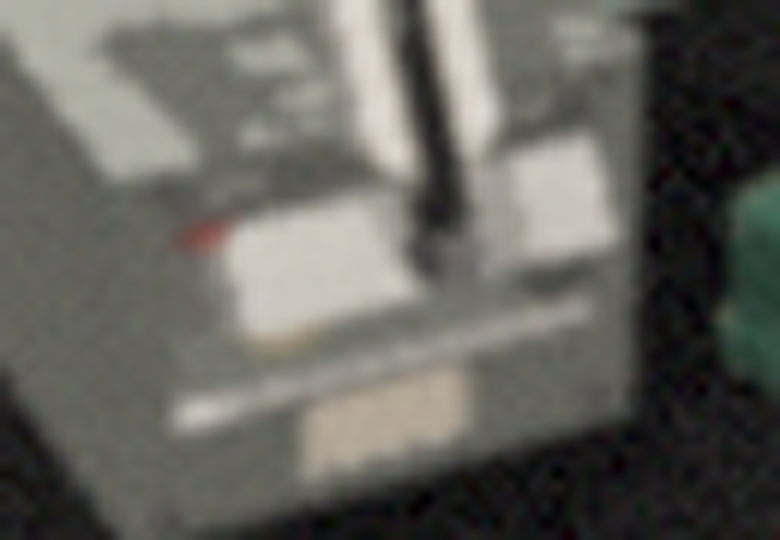

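Call:
move_arm(commands=[-0.28,-4,0,-0.0045,0.0003,-0.004,1,-0.28,-4,0,-0.0045,0.0003,-0.004,1,-0.28,-4,0,-0.0045,0.0003,-0.004,1,-0.28,-4,0,-0.0045,0.0003,-0.004,1,-0.28,-4,0,-0.0045,0.0003,-0.004,1,-0.28,-4,0,-0.0045,0.0003,-0.004,1,-0.28,-4,0,-0.0045,0.0003,-0.004,1,-0.28,-4,0,-0.0045,0.0003,-0.004,1,0,0,0,0,0,0,1])

```text
time_s: 25.25
ee_pos: [0.6207, -0.1351, 0.1027]
orientation: [0.0, 0.035, 0.999, -0.0]
force: [-1.0, 0.9, -4.4]
finger_gap: 0.0139
finger_force: 60.0
```

```bash
python3 look.py s8
python3 - <<'E'
from h import *
print([(n,round(r["score"],2),np.round(r["at"])) for n in("mount_k1",) for r in spotter.trace("scene",n)[:3]])
E
```

```text
[ 0.6216 -0.1351  0.1029] [-1.  -0.8 -4.3] [ 0.09  0.42 -0.02]
red px 0 
[('mount_k1', 0.65, array([284., 168.]))]
```

View pics/s8.png

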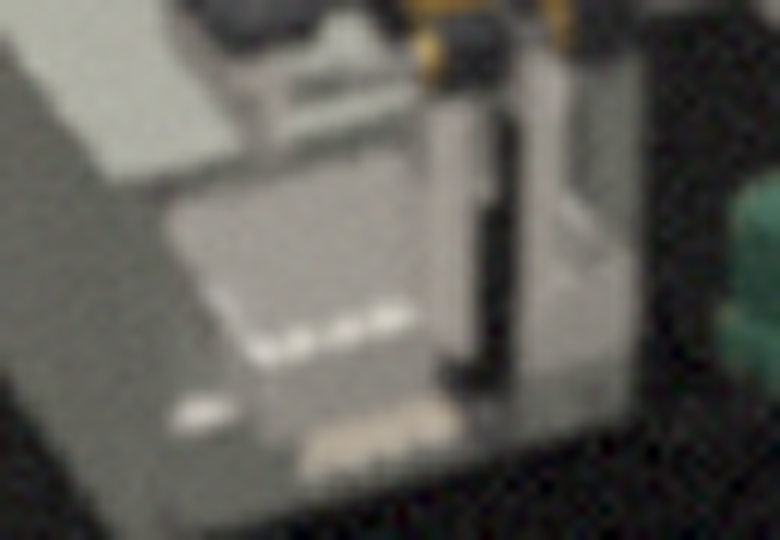

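The visible pan is empty. I back out of the opening with the scoop level and use the last picture later.

Call:
move_arm(commands=[0,0,0,-0.008,0.0006,0,1,0,0,0,-0.014,0.001,0,1,0,0,0,-0.014,0.001,0,1,0,0,0,-0.014,0.001,0,1,0,0,0,-0.014,0.001,0,1,0,0,0,-0.014,0.001,0,1,0,0,0,-0.014,0.001,0,1,0,0,0,-0.014,0.001,0,1,0,0,0,-0.014,0.001,0,1,0,0,0,0,0,0,1])

```text
time_s: 26.6
ee_pos: [0.5012, -0.1264, 0.1026]
orientation: [0.001, 0.035, 0.999, -0.0]
force: [1.0, -0.3, -2.9]
finger_gap: 0.0139
finger_force: 60.0
```

```bash
cat > chk.py <<'E'
from h import *
im,d=imaging.camera("scene"); P=cloud("scene",d)
r=spotter.trace("scene","scoop")
for r in r[:1]:
    m=r["mask"]; b=im[m]; print("scoop px",m.sum(),"dark px",(b.max(1)<60).sum())
for n in("mount_k1","mount_k2","mount_a4"):
    for r in spotter.trace("scene",n)[:2]: print(n,round(r["score"],2),np.round(r["at"]),np.nanmedian(P[r["mask"]],0).round(3))
for r in spotter.trace("scene","flap")[:1]:
    q=P[r["mask"]]; u=np.array([.9974,-.0715]); hx=(q[:,:2]-[.6815,-.139])@u*1000; z=q[:,2]*1000
    for a,b in((50,65),(65,80),(80,95),(95,115)): i=(z>a)&(z<b); print("flap z",a,b,"hx",np.median(hx[i]).round(1),i.sum())
E
python3 chk.py; python3 tilt.py
```

```text
scoop px 671 dark px 52
flap z 50 65 hx 4.8 52
flap z 65 80 hx 3.9 51
flap z 80 95 hx 3.6 51
flap z 95 115 hx 3.7 57
tcp [ 0.5026 -0.1261  0.1024] F [-0.   0.9 -3.1] gap 0.014
tool x,y [-0.998  0.07  -0.002] [0.07  0.998 0.001] z [ 0.002  0.    -1.   ]
floor n [ 0.002 -0.017  1.   ] tilt 1.0 centre [ 0.5752 -0.0863  0.0618] 92
rect [582.6 -87.5] [105.6  15.6] 1.9 [[530.0, -81.0], [530.0, -97.0], [636.0, -93.0], [635.0, -78.0]]
```

Call:
move_arm(commands=[0,0,-3.2,-0.0034,0.0172,0,1,0,0,-3.2,-0.0034,0.0172,0,1,0,0,-3.2,-0.0034,0.0172,0,1,0,0,-3.2,-0.0034,0.0172,0,1,0,0,-3.2,-0.0034,0.0172,0,1,0,0,-3.2,-0.0034,0.0172,0,1,0,0,-3.2,-0.0034,0.0172,0,1,0,0,-3.2,-0.0034,0.0172,0,1,0,0,-3.2,-0.0034,0.0172,0,1,0,0,-3.2,-0.0034,0.0172,0,1])

```text
time_s: 28.25
ee_pos: [0.4682, 0.0465, 0.1025]
orientation: [0.001, 0.31, 0.951, -0.0]
force: [0.5, 0.4, -3.3]
finger_gap: 0.0136
finger_force: 60.0
```

Call:
move_arm(commands=[0,0,-3.2,-0.0034,0.0172,0,1,0,0,-2.8,-0.0034,0.0172,0,1,0,0,0,0,0,-0.015,1,0,0,0,0,0,-0.015,1,0,0,0,0,0,-0.01,1,0,0,0,0,0,0,1])

```text
time_s: 29.0
ee_pos: [0.4608, 0.0797, 0.0614]
orientation: [-0.0, 0.359, 0.933, -0.001]
force: [0.3, 0.4, -2.5]
finger_gap: 0.0141
finger_force: 60.0
```

```bash
python3 tilt.py t9
```

```text
tcp [0.4612 0.0799 0.062 ] F [-0.3 -1.  -3.4] gap 0.0136
tool x,y [-0.743  0.67  -0.001] [ 0.67   0.743 -0.   ] z [ 0.001 -0.001 -1.   ]
floor n [ 0.02 -0.01  1.  ] tilt 1.3 centre [0.5381 0.0013 0.021 ] 448
rect [541.9   6.8] [106.6  54.2] 46.5 [[486.0, -13.0], [525.0, -51.0], [598.0, 27.0], [559.0, 64.0]]
```

View pics/t9.png

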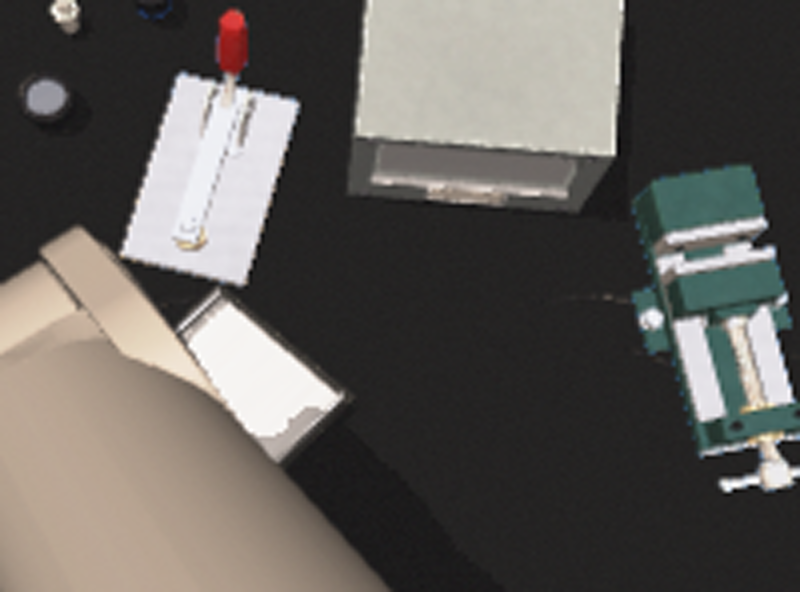

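Call:
move_arm(commands=[0,0,0,0.001,0,-0.008,1,0,0,0,0,0,-0.006,1,0,0,0,0,0,-0.003,1,0,0,0,0,0,0,1])

```text
time_s: 29.6
ee_pos: [0.4623, 0.0802, 0.0453]
orientation: [0.001, 0.359, 0.933, -0.0]
force: [0.5, 0.5, -2.5]
finger_gap: 0.0139
finger_force: 60.0
```

Call:
move_arm(commands=[0,0,0,0,0,-0.001,1,0,0,0,0,0,0,1,0,0,0,0,0,0,0.5,0,0,0,0,0,0,0.3,0,0,0,0,0,0,-0.1,0,0,0,0,0,0,-0.1,0,0,0,0,0,0.04,-0.1,0,0,0,0,0,0.05,-0.1,0,0,0,0,0,0,-0.1])

```text
time_s: 30.72
ee_pos: [0.4643, 0.0806, 0.1375]
orientation: [0.003, 0.359, 0.933, 0.001]
force: [0.3, -0.4, -0.6]
finger_gap: 0.0518
finger_force: 0.0
```

Call:
move_arm(commands=[0,0,-7.9,0.0107,0.0274,0,-0.15,0,0,-7.9,0.0107,0.0274,0,-0.15,0,0,-7.9,0.0107,0.0274,0,-0.15,0,0,-7.9,0.0107,0.0274,0,-0.15,0,0,-7.9,0.0107,0.0274,0,-0.15,0,0,0,0,0,-0.03,-0.15,0,0,0,0,0,-0.03,-0.15,0,0,0,0,0,0,-0.15])

```text
time_s: 31.72
ee_pos: [0.5143, 0.2166, 0.0722]
orientation: [-0.0, 0.653, 0.757, -0.002]
force: [1.2, 0.2, 0.3]
finger_gap: 0.054
finger_force: 0.0
```

Run:
```python
from h import *
s=status.sense(); print(s["ee_pos"].round(4),s["orientation"].round(4),s["finger_gap"])
im,d=imaging.camera("scene"); P=cloud("scene",d)
for n in("carrier","mount_k1"):
    for r in spotter.trace("scene",n)[:2]:
        q=P[r["mask"]]; q=q[q[:,2]>.028]; print(n,round(r["score"],2),len(q),q.mean(0).round(4) if len(q) else r["at"])
# scoop levelness
r=spotter.trace("scene","scoop")[0]; q=P[r["mask"]]; f=q[(q[:,2]<.012)&(q[:,2]>0)]; c=f.mean(0); n=np.linalg.svd(f-c)[2][2]; print("scoop",c.round(4),(n*np.sign(n[2])).round(3),len(f))
```

```text
[0.5143 0.2166 0.0722] [-3.000e-04  6.528e-01  7.575e-01 -2.400e-03] 0.05397319669533357
carrier 0.75 92 [0.5134 0.2207 0.0326]
scoop [0.5246 0.0229 0.005 ] [ 0.014 -0.016  1.   ] 696
```

Call:
move_arm(commands=[0,0,0,0.002,0.0005,-0.025,-0.15,0,0,0,0,0,-0.0215,-0.15,0,0,0,0,0,0,0,0,0,0,0,0,0,0.03,0,0,0,0,0,0,0.03], newtons=5)

```text
time_s: 32.55
ee_pos: [0.5186, 0.2179, 0.0291]
orientation: [0.001, 0.653, 0.757, 0.0]
force: [-0.7, -0.3, 0.6]
finger_gap: 0.0458
finger_force: 0.0
```

Call:
move_arm(commands=[0,0,0,0.007,0.001,-0.002,0.03,0,0,0,0.0108,0.0014,0,0.03,0,0,0,0.0109,0.0013,0,0.03,0,0,7.5,0.0102,0.0022,0,0.03,0,0,7.5,0.0098,0.0035,0,0.03,0,0,7.5,0.0093,0.0048,0,0.03,0,0,7.5,0.0087,0.006,0,0.03])

```text
time_s: 33.42
ee_pos: [0.5856, 0.2378, 0.0258]
orientation: [0.001, 0.433, 0.901, -0.0]
force: [-0.3, -0.6, -0.2]
finger_gap: 0.0455
finger_force: 0.4
```

On the path: the target was (0.5853, 0.2381). I carry on round the bend.

Call:
move_arm(commands=[0,0,7.5,0.0077,0.007,0,0.03,0,0,7.5,0.0068,0.008,0,0.03,0,0,7.5,0.0056,0.0088,0,0.03,0,0,7.5,0.0045,0.0094,0,0.03,0,0,7.5,0.0032,0.01,0,0.03,0,0,7.5,0.0019,0.0103,0,0.03,0,0,7.5,0.0005,0.0104,0,0.03,0,0,7.5,-0.0009,0.0104,0,0.03])

```text
time_s: 34.42
ee_pos: [0.6148, 0.3121, 0.0257]
orientation: [0.001, -0.075, 0.997, 0.0]
force: [0.5, -1.4, -0.1]
finger_gap: 0.0456
finger_force: 0.3
```

Call:
move_arm(commands=[0,0,0,-0.0015,0.01,0,0.03,0,0,0,-0.0015,0.01,0,0.03,0,0,0,-0.0015,0.01,0,0.03,0,0,0,-0.0012,0.008,0,0.03,0,0,0,0,0,0,0.03])

```text
time_s: 35.05
ee_pos: [0.6079, 0.3512, 0.0261]
orientation: [0.001, -0.074, 0.997, 0.0]
force: [-0.5, 0.1, -0.0]
finger_gap: 0.0458
finger_force: 0.0
```

Call:
move_arm(commands=[0,0,0,-0.0004,0.003,0,0.03,0,0,0,-0.0004,0.003,0,0.03,0,0,0,-0.0003,0.002,0,0.03,0,0,0,0,0,0,0.03])

```text
time_s: 35.55
ee_pos: [0.6071, 0.3583, 0.026]
orientation: [0.001, -0.074, 0.997, 0.0]
force: [-0.8, 0.3, -0.5]
finger_gap: 0.0456
finger_force: 0.0
```

Call:
move_arm(commands=[0,0,0,-0.0003,0.002,0,0.03,0,0,0,0,0,0,0.03])

```text
time_s: 35.8
ee_pos: [0.6068, 0.3603, 0.026]
orientation: [0.001, -0.074, 0.997, 0.0]
force: [0.4, 0.3, -0.4]
finger_gap: 0.0456
finger_force: 0.0
```

Call:
move_arm(commands=[0,0,0,-0.0003,0.002,0,0.03,0,0,0,0,0,0,0.03])

```text
time_s: 36.05
ee_pos: [0.6067, 0.3617, 0.0259]
orientation: [0.001, -0.074, 0.997, -0.0]
force: [0.9, -3.6, 1.8]
finger_gap: 0.0456
finger_force: 1.8
```

Call:
move_arm(commands=[0,0,0,-0.0002,0.0015,0,0.03,0,0,0,0,0,0,0.03])

```text
time_s: 36.3
ee_pos: [0.6068, 0.362, 0.0258]
orientation: [0.001, -0.073, 0.997, -0.001]
force: [-1.0, -9.5, 4.0]
finger_gap: 0.0462
finger_force: 4.6
```

Call:
move_arm(commands=[0,0,0,0.0006,-0.005,0,0.03,0,0,0,0,0,0,-0.1,0,0,0,0,0,0,-0.1,0,0,0,0,0,0.04,-0.1,0,0,0,0,0,0.06,-0.1,0,0,0,-0.02,-0.05,0.03,-0.1,0,0,0,-0.02,-0.05,0.03,-0.1,0,0,0,-0.02,-0.05,0,-0.1,0,0,0,-0.02,-0.05,0,-0.1,0,0,0,-0.01,-0.05,0,-0.1])

```text
time_s: 37.55
ee_pos: [0.5159, 0.1075, 0.1861]
orientation: [0.001, -0.074, 0.997, -0.0]
force: [0.2, -0.2, 0.3]
finger_gap: 0.0514
finger_force: 0.0
```

Call:
move_arm(commands=[0,0,0,0,-0.05,0,-0.1,0,0,0,0,-0.05,0,-0.1,0,0,0,0,-0.05,0,-0.1,0,0,0,0,-0.05,0,-0.1,0,0,0,0,-0.05,0,-0.1,0,0,0,0,-0.05,0,-0.1,0,0,0,0,0,0,-0.1])

```text
time_s: 38.42
ee_pos: [0.5165, -0.195, 0.1855]
orientation: [0.001, -0.071, 0.997, 0.0]
force: [0.3, 0.2, 0.5]
finger_gap: 0.0514
finger_force: 0.0
```

Run:
```python
from h import *
for cam_ in("top","scene"):
    im,d=imaging.camera(cam_); P=cloud(cam_,d)
    for n,z in(("carrier",.028),("mount_k1",.012),("mount_a4",.012)):
        for r in spotter.trace(cam_,n)[:3]:
            q=P[r["mask"]]; q=q[q[:,2]>z]
            if len(q)<5: continue
            c,rr=cv2.minEnclosingCircle((q[:,:2]*1000).astype(np.float32)); print(cam_,n,round(r["score"],2),len(q),np.round(c,1),round(rr,1))
    r=spotter.trace(cam_,"scoop")[0]; q=P[r["mask"]]; q=q[~np.isnan(q[:,0])]; f=q[(q[:,2]<.0095)&(q[:,2]>0)]; c=f.mean(0); nn=np.linalg.svd(f-c)[2][2]
    h=q[q[:,2]>.05]; print(cam_,"scoop floor",c.round(4),(nn*np.sign(nn[2])).round(3),len(f),"handle",h.mean(0).round(4))
    print(cv2.boxPoints(cv2.minAreaRect((f[:,:2]*1000).astype(np.float32))).round(0).tolist())
    for n in("bullseye_level","ball_box","feeler_gauge"):
        r=spotter.trace(cam_,n)
        if r: print(n,np.nanmedian(P[r[0]["mask"]],0).round(3))
    if cam_=="top":
        w=np.argwhere((P[:,:,2]>.011)&(P[:,:,2]<.06)&(P[:,:,0]>.36)&(P[:,:,0]<.66)&(P[:,:,1]>-.28)&(P[:,:,1]<-.06)); print("stray raised px",len(w), [P[a,b].round(3).tolist() for a,b in w[:3]])
```

```text
top carrier 0.78 148 [607.8 355.8] 19.2
top carrier 0.5 324 [ 686.1 -139. ] 62.2
top carrier 0.35 141 [512.7  32.8] 81.6
top scoop floor [0.5207 0.0286 0.0044] [0. 0. 1.] 1683 handle [0.4604 0.0791 0.0708]
[[413.0, 46.0], [528.0, -56.0], [607.0, 34.0], [492.0, 136.0]]
ball_box [ 0.365 -0.108  0.007]
feeler_gauge [ 0.365 -0.109  0.007]
stray raised px 4 [[0.369, -0.072, 0.013], [0.364, -0.109, 0.011], [0.361, -0.072, 0.012]]
scene carrier 0.61 82 [606.6 359.4] 20.2
scene scoop floor [0.5259 0.024  0.0047] [ 0.004 -0.004  1.   ] 664 handle [0.455  0.0837 0.0669]
[[414.0, 47.0], [531.0, -62.0], [617.0, 32.0], [500.0, 140.0]]
bullseye_level [ 0.456 -0.394  0.02 ]
feeler_gauge [ 0.362 -0.106  0.007]
```

```bash
python3 -c "
from station import manip; print(manip.finish_job())"
```

```text
the job is handed in; nothing more can be done
None
```

I handed the job in at about 39 s. The three mounts present (black, cream, red) were tipped into the hopper while the scoop held the flap open. I saw red and cream inside; black was not seen there, but the pan and table showed no mount afterwards. The scoop is back level on its mat, about 2 mm from its spot. The carrier was pushed round the bend against the end stop (contact at about 9.5 N). The bystanders were left alone.

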